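# Find the radius leaves that do not rock

### The job

Two blanks are bolted down in the middle of the bench, one with a rounded end and one with a hollow (ignore those parked on the grey sheets). For each, slide the radius leaf of the same radius fully home against the curve, so that it lies flat on the bench, touches all along and could not rock, and leave it there. Lay the two leaves that do not fit flat on the green felt mats, and do not knock over the paint jars.

Things in the scene. Friction and masses are not known exactly. Their poses are not given: they have to be found in the camera images.
- concave40_mid (a point): blue plastic radius leaf with a hollow (concave) curve of radius 40 mm, lying flat, 14 mm thick, 100 mm wide (along y), 45 mm deep overall with two horns beside the hollow. Loose. This point is the middle of its 25 mm web, half-way up: the straight back edge lies 12.5 mm behind it (-x) and the bottom of the hollow 12.5 mm ahead (+x). +x points from back edge to curve.
- concave40_arc (a point): centre of the 40 mm curve of that blue leaf, half-way up (7 mm), same axes; it lies in the open air 52.5 mm ahead (+x) of the leaf's mid point. The curve covers 60 degrees to either side of -x.
- concave60_mid (a point): white plastic radius leaf with a hollow (concave) curve of radius 60 mm, lying flat, 14 mm thick, 124 mm wide (along y), 55 mm deep overall with two horns beside the hollow. Loose. This point is the middle of its 25 mm web, half-way up: the straight back edge lies 12.5 mm behind it (-x) and the bottom of the hollow 12.5 mm ahead (+x). +x points from back edge to curve.
- concave60_arc (a point): centre of the 60 mm curve of that white leaf, half-way up (7 mm), same axes; it lies in the open air 72.5 mm ahead (+x) of the leaf's mid point. The curve covers 60 degrees to either side of -x.
- convex40_mid (a point): red plastic D-shaped radius leaf with a bulging (convex) curve of radius 40 mm, lying flat, 14 mm thick, 77 mm wide at its straight back edge (along y), 44 mm deep at the middle. Loose. This point is the middle of its depth, half-way up: the back edge lies 22.0 mm behind it (-x), the tip of the curve 22.0 mm ahead (+x). +x points from back edge to curve.
- convex40_arc (a point): centre of the 40 mm curve of that red leaf, half-way up (7 mm), same axes; it lies 18.0 mm behind (-x) the leaf's mid point. The curve covers 75 degrees to either side of +x.
- convex60_mid (a point): yellow plastic D-shaped radius leaf with a bulging (convex) curve of radius 60 mm, lying flat, 14 mm thick, 116 mm wide at its straight back edge (along y), 64 mm deep at the middle. Loose. This point is the middle of its depth, half-way up: the back edge lies 32.0 mm behind it (-x), the tip of the curve 32.0 mm ahead (+x). +x points from back edge to curve.
- convex60_arc (a point): centre of the 60 mm curve of that yellow leaf, half-way up (7 mm), same axes; it lies 28.0 mm behind (-x) the leaf's mid point. The curve covers 75 degrees to either side of +x.
- nose40_arc (a point): pale wooden blank 30 mm high with a half-round (convex) end of radius 40 mm towards the robot, straight sides 80 mm apart, reaching 80 mm behind; fixed. This point is the centre of the round end, 7 mm above the bench. +x points away from the robot into the blank. One of the two of this kind stands mid-bench, to be gauged; the other is parked to the side (y above 0.4 m).
- hollow40_arc (a point): fixed pale wooden blank, 30 mm high, 98 mm wide, with a hollow of radius 40 mm towards the robot. This point is the centre of that curve, 7 mm above the bench, in front of the blank: its bottom lies 40 mm ahead (+x), it covers 50 degrees either side of +x, the front face is 26 mm ahead. One of the two of this kind stands mid-bench, to be gauged; the other is parked to the side (y below -0.4 m).
- nose60_arc (a point): pale wooden blank 30 mm high with a half-round (convex) end of radius 60 mm towards the robot, straight sides 120 mm apart, reaching 80 mm behind; fixed. This point is the centre of the round end, 7 mm above the bench. +x points away from the robot into the blank. One of the two of this kind stands mid-bench, to be gauged; the other is parked to the side (y above 0.4 m).
- hollow60_arc (a point): fixed pale wooden blank, 30 mm high, 129 mm wide, with a hollow of radius 60 mm towards the robot. This point is the centre of that curve, 7 mm above the bench, in front of the blank: its bottom lies 60 mm ahead (+x), it covers 50 degrees either side of +x, the front face is 39 mm ahead. One of the two of this kind stands mid-bench, to be gauged; the other is parked to the side (y below -0.4 m).
- mat_left: dark green felt mat, flat and level with the bench top, 170 mm (x) by 150 mm (y), on the robot's left; origin at its centre on the bench top; fixed.
- mat_right: dark green felt mat, flat and level with the bench top, 170 mm (x) by 150 mm (y), on the robot's right; origin at its centre on the bench top; fixed.
- jar_a: paint jar with a blue lid, 52 mm across, 70 mm high, standing far back in the middle, loose; origin at the centre of its underside. Leave it standing.
- jar_b: paint jar with a red lid, 52 mm across, 70 mm high, standing far back on the robot's left, loose; origin at the centre of its underside. Leave it standing.
There are look-alikes about, which are no part of the job. Leave any purple look-alike of the part that bears hollow40_arc alone. Of the things that look like the part that bears concave60_mid, take the one that is nearest to the robot's base at the start.

How it is judged:
By the outcome, as a careful person would: the job done as asked, in the order asked, and still so for the second after the job is handed in, with the robot touching nothing.
It also fails if it takes over 72 s, if anything falls off the work surface, if the arm or the gripper's body presses on something with over 40 N, if the wrist force passes 120 N, or if a joint passes its speed limit or range.

### The arm

A 6-joint arm with a two-finger parallel gripper is mounted at the origin on the work surface. World frame = base frame: x ahead of the robot, y to its left, z up, the work surface at z = 0. Lengths are in m, angles in rad, forces in N, time in s.
With the tool pointing down it reaches from about 0.35 to 0.975 m from the base axis. Payload 7.1 kg.
Tool frame: the origin (TCP) lies midway between the tips of the shut fingers; the grasp point (between the pads) lies 19 mm behind it; z points along the fingers, y is the line along which they close (so a half turn about z gives the same grasp; the last joint's range is limited). The gripper opens to 88 mm and grips with 3 to 60 N. Pads are 20 mm wide; open, the fingers measure 115 mm over their backs; the gripper's body (75 mm by 178 mm) begins 61 mm behind the grasp point.
Start: joints at [-1.307, 0.423, 1.63, -0, 1.089, -0.019], TCP at [0.174, -0.6, 0.223] pointing down, gripper open.
Joint ranges: [-3, 3], [-0.9, 2.11], [0.09, 2.58], [-1.31, 4.45], [0.11, 2.69], [-2.54, 2.54]. Speed limits (rad/s): [2.39, 2.39, 3.01, 3.14, 3.14, 3.14].

### API

Orientations are given as [roll, pitch, yaw] about the fixed x, y, z axes, in that order (R = Rz(yaw) Ry(pitch) Rx(roll)).
In Python, from bench import status, vision, arm gives the robot as it stands.
- The arm moves only by the tool step_arm, never from a script. Its arguments are lists of equal length, an entry for each row: "slide": the shift along the tool's x, y, z in m, a list of three; "turn": the turn about the tool's z in rad. In form: {"slide": [[tx, ty, tz], ...], "turn": [turn, ...]}. A call has exactly 5 rows; each row shifts and turns the commanded pose from where the row before left it, along the tool's axes as they then stand; what a row does not reach is not made up. A row lasts 1/12 s, in which the tool goes at most 41.7 mm and 7.16 degrees, less where a joint would pass 70% of its speed; a pose out of reach is approached as far as the arm can. A call is refused whole if a number of a shift passes 0.0417 or a number of a turn 0.125, either way. A call with a gripper value outside its range is refused whole. "hand" is the finger opening in m, from 0 to 0.0878, set as the call begins (left out, the last holds). The fingers move at their own pace and stop on an object; "newtons" is the grip in N (left out, the last holds). Time passes only in rows, so rows that do not move let the fingers close, or fill a call up. It gives the time, the measured TCP pose, the force, the opening and the grip force at its end, in the units of the state.
- status.get_state(): the state, without advancing time (a new reading comes with each control period).
- vision.camera(name): name is "scene" or "top" or "wrist"; returns a dict with "color" (420x560x3 uint8, red, green, blue), "vertical_fov" (degrees; the focal length in pixels is half the picture's height over the tangent of half this angle, whatever the lens; pixels are square), "cx", "cy" (the principal point, pixels), "cam_to_world" (4x4, takes a point from camera to world coordinates). Camera axes: x right, y down, z forward; pixel columns grow to the right and rows downward; lengths in m; the calibration is good to about 2 mm. A picture is of the moment at which its call begins. There is no depth.
- arm.finish_job(): hands the job in; it is judged then, once.
Trained networks look in a picture, given as the dict that the camera call returned (one of the last four; its "shot" number tells which), for a name from the list of things; names that differ only in an ending like _2 or _b are one class to them, and where a whole thing is asked for, a point or a joint stands for the part that bears it (a point fixed in the world has none). Each returns a list of dicts, best first, with "confidence" (0 to 1); they miss things now and then, are a little off and sometimes report something else, mostly with a low value. They report only what shows in the picture. A call takes as long as a camera call. They do not tell look-alikes from the thing itself.
- vision.masks_of(picture, target): "region" (420x560 bool, what is visible of it) and "box" ([left, top, right, bottom] in pixels, round what is visible of it).
- vision.place_of(picture, target): "at" ([row, column] in pixels: a listed point, or the origin of a listed thing).
The state is a dict: "time_s": time; "joint_positions": joint angles; "joint_vel": joint speeds; "effort": joint torques, N m; "tool_pos": TCP position; "orientation": TCP orientation; "force": force on the tool from outside, world axes, zero at the start; "ft_torque": the same for the moment, N m; "opening": finger opening in m; "gripper_force": force on a finger pad.
Only numpy, scipy, OpenCV 4.12 (cv2) and the standard library are available. Lean on these libraries where they do the work, as an engineer would, in place of code of your own. Each camera call takes 0.05 s, during which the arm holds its last target. There are 200 camera calls.

## Working session

There is one attempt and no reset: what is moved stays moved. The work goes in short steps, Python scripts to look and compute and a tool call to move; the robot and the scene stay as the last step left them, time stands still between calls to the robot, and variables do not carry over. Pictures are saved under pics/ and viewed, at most 10 in all, crops included, and the job is handed in when it is done.

Besides the shell and the picture viewer there is one more tool, called after "Call:" as name(argument=value, ...) on one line, values as JSON. step_arm: Moves the arm, as the interface text tells. Its arguments: {"type":"object","properties":{"slide":{"type":"array","items":{"type":"array","items":{"type":"number"}}},"turn":{"type":"array","items":{"type":"number"}},"hand":{"type":"number"},"newtons":{"type":"number"}},"required":["slide","turn"]}

```bash
mkdir -p pics; ls; cat > h.py <<'E'
import numpy as np, cv2
from bench import status, vision, arm
def K(p):
    h,w=p["color"].shape[:2]; f=h/2/np.tan(np.radians(p["vertical_fov"])/2); return f,p["cx"],p["cy"]
def ray(p,r,c,z):
    f,cx,cy=K(p); T=np.array(p["cam_to_world"]); d=T[:3,:3]@np.array([(c-cx)/f,(r-cy)/f,1]); o=T[:3,3]
    return o+d*(z-o[2])/d[2]
def proj(p,X):
    f,cx,cy=K(p); T=np.array(p["cam_to_world"]); q=T[:3,:3].T@(np.array(X)-T[:3,3]); return q[1]/q[2]*f+cy,q[0]/q[2]*f+cx
def save(p,n,s=1.4): cv2.imwrite("pics/"+n,cv2.resize(p["color"][:,:,::-1],None,fx=s,fy=s))
E
python3 - <<'E'
from h import *
t=vision.camera("top"); save(t,"top.png")
s=vision.camera("scene"); save(s,"scene.png")
print(np.round(t["cam_to_world"],3), t["vertical_fov"])
for n in "concave40_mid concave40_arc concave60_mid concave60_arc convex40_mid convex40_arc convex60_mid convex60_arc nose40_arc hollow40_arc nose60_arc hollow60_arc mat_left mat_right jar_a jar_b".split():
    z=0.007 if "_mid" in n or "_arc" in n else 0
    print(n,[(np.round(ray(t,*d["at"],z)[:2],3).tolist(),np.round(d["at"]).tolist(),round(d["confidence"],2)) for d in vision.place_of(t,n)])
print(status.get_state())
E
```

```text
pics
[[-0.028 -0.996  0.089  0.354]
 [-1.     0.029  0.008  0.055]
 [-0.011 -0.089 -0.996  1.536]
 [ 0.     0.     0.     1.   ]] 53.20525777304188
concave40_mid [([0.464, 0.244], [224.0, 234.0], 0.81), ([0.469, -0.243], [219.0, 367.0], 0.27), ([0.43, 0.103], [232.0, 273.0], 0.24)]
concave40_arc [([0.528, 0.273], [207.0, 226.0], 0.83), ([0.47, -0.079], [220.0, 322.0], 0.21)]
concave60_mid [([0.64, -0.459], [171.0, 424.0], 0.7), ([0.423, 0.602], [238.0, 136.0], 0.54), ([0.472, 0.24], [222.0, 235.0], 0.28)]
concave60_arc [([0.511, 0.105], [210.0, 272.0], 0.74), ([0.355, 0.604], [257.0, 136.0], 0.57)]
convex40_mid [([0.491, -0.086], [214.0, 324.0], 0.48)]
convex40_arc []
convex60_mid [([0.466, -0.252], [220.0, 370.0], 0.83)]
convex60_arc [([0.436, -0.237], [228.0, 366.0], 0.8), ([0.435, 0.093], [231.0, 276.0], 0.64)]
nose40_arc [([0.634, 0.462], [180.0, 174.0], 0.67), ([0.46, 0.413], [226.0, 188.0], 0.59)]
hollow40_arc [([0.202, -0.246], [293.0, 371.0], 0.73), ([0.61, -0.201], [181.0, 354.0], 0.68), ([0.469, -0.242], [219.0, 367.0], 0.42)]
nose60_arc [([0.662, 0.16], [170.0, 256.0], 0.7
[... 446 characters left out ...]
, 0.73)]
{'time_s': 0.9, 'joint_positions': array([-1.30704256e+00,  4.23052409e-01,  1.62991971e+00, -6.44272618e-06,
        1.08862039e+00, -1.90097593e-02]), 'joint_vel': array([-0.00215672, -0.00021482,  0.00039935, -0.00104249, -0.0019903 ,
       -0.00036424]), 'effort': array([-9.95976916e-04, -5.44556880e+01, -2.74049306e+01,  6.43137912e-02,
        1.67344802e-02, -2.54640844e-05]), 'tool_pos': array([ 0.17439083, -0.60014593,  0.22269704]), 'orientation': array([3.14159262e+00, 5.70993372e-06, 2.82766511e-01]), 'force': array([-0.21191003,  0.54919884, -0.21396036]), 'ft_torque': array([-0.04121435, -0.00165302, -0.00522503]), 'gripper_force': 0.0, 'opening': 0.08767321344739241}
```

View pics/top.png

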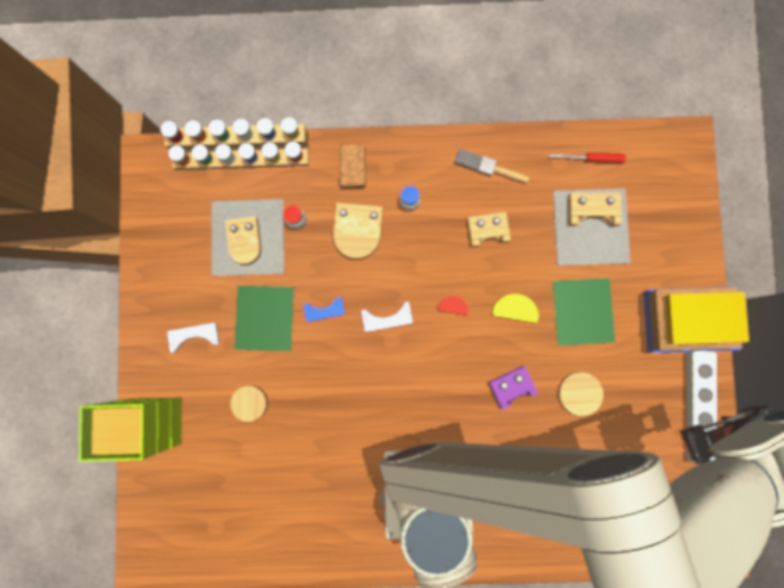

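View pics/scene.png

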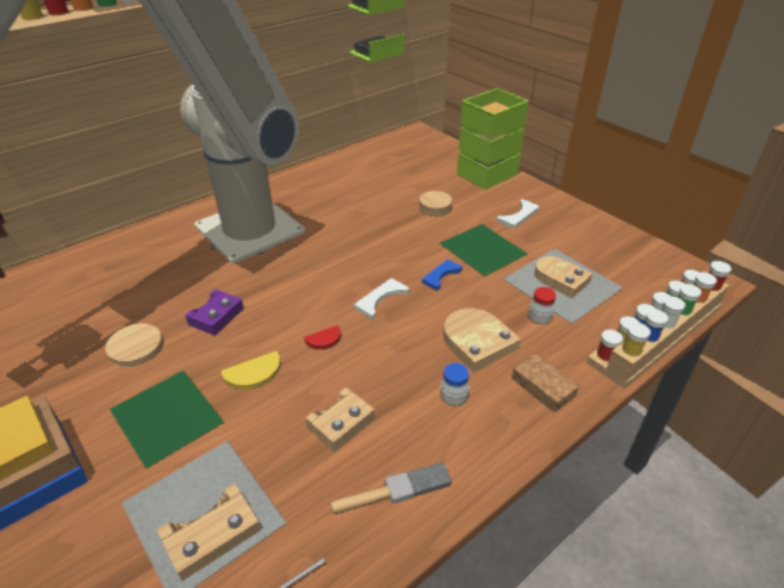

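Mid-bench blanks: a nose at raw pixel (170,256), which looks like the 60 mm one, and a hollow at (181,354), which looks like the 40 mm one. So the white leaf (nearest at 232,273) and the red leaf go home, and blue and yellow go to the mats. I'll move over the leaves for a closer look.

Call:
step_arm(slide=[[0,0,-0.015],[0,0,-0.015],[0,0,-0.015],[0,0,-0.015],[0,0,-0.015]], turn=[-0.125,-0.125,-0.125,-0.125,-0.125])

```text
time_s: 1.32
tool_pos: [0.1744, -0.6001, 0.2984]
orientation: [-3.142, -0.0, 0.914]
force: [0.8, -0.9, 1.0]
opening: 0.0877
gripper_force: 0.0
```

Call:
step_arm(slide=[[0,0,-0.015],[0,0,-0.015],[0,0,-0.015],[0,0,-0.015],[0,0,-0.015]], turn=[-0.125,-0.125,-0.125,-0.125,-0.125])

```text
time_s: 1.73
tool_pos: [0.1744, -0.6, 0.3734]
orientation: [-3.142, -0.0, 1.539]
force: [0.6, -0.1, -0.3]
opening: 0.0879
gripper_force: 0.0
```

Call:
step_arm(slide=[[0.036,0.018,0],[0.036,0.018,0],[0.036,0.018,0],[0.036,0.018,0],[0.036,0.018,0]], turn=[-0.038,0,0,0,0])

```text
time_s: 2.15
tool_pos: [0.2661, -0.4191, 0.3727]
orientation: [3.141, 0.0, 1.57]
force: [0.2, -0.4, 0.3]
opening: 0.0877
gripper_force: 0.0
```

Call:
step_arm(slide=[[0.036,0.018,0],[0.036,0.018,0],[0.036,0.018,0],[0.036,0.018,0],[0.036,0.018,0]], turn=[0,0,0,0,0])

```text
time_s: 2.57
tool_pos: [0.3561, -0.239, 0.373]
orientation: [3.141, 0.0, 1.57]
force: [1.4, -0.4, -0.4]
opening: 0.088
gripper_force: 0.0
```

Call:
step_arm(slide=[[0.036,0.018,0],[0.036,0.018,0],[0.036,0.018,0],[0.036,0.018,0],[0.036,0.018,0]], turn=[0,0,0,0,0])

```text
time_s: 2.98
tool_pos: [0.4462, -0.0588, 0.3731]
orientation: [3.141, 0.0, 1.571]
force: [0.9, -0.4, 0.5]
opening: 0.0879
gripper_force: 0.0
```

```bash
python3 - <<'E'
from h import *
print({k:np.round(v,3) for k,v in status.get_state().items() if k in("time_s","tool_pos","orientation","joint_positions")})
t=vision.camera("wrist"); save(t,"w1.png")
print(np.round(t["cam_to_world"],3), t["vertical_fov"])
for r,c in((0,0),(0,559),(419,0),(419,559)): print(np.round(ray(t,r,c,0),3))
E
```

```text
{'time_s': np.float64(2.983), 'joint_positions': array([-0.158, -0.004,  1.819, -0.   ,  1.325, -0.158]), 'tool_pos': array([ 0.446, -0.059,  0.373]), 'orientation': array([3.141, 0.   , 1.571])}
[[ 1.     0.001  0.     0.447]
 [ 0.001 -0.963 -0.268  0.014]
 [-0.     0.268 -0.963  0.535]
 [ 0.     0.     0.     1.   ]] 70.4694117198757
[0.006 0.205 0.   ]
[0.878 0.206 0.   ]
[-0.208 -0.638  0.   ]
[ 1.089 -0.637  0.   ]
```

View pics/w1.png

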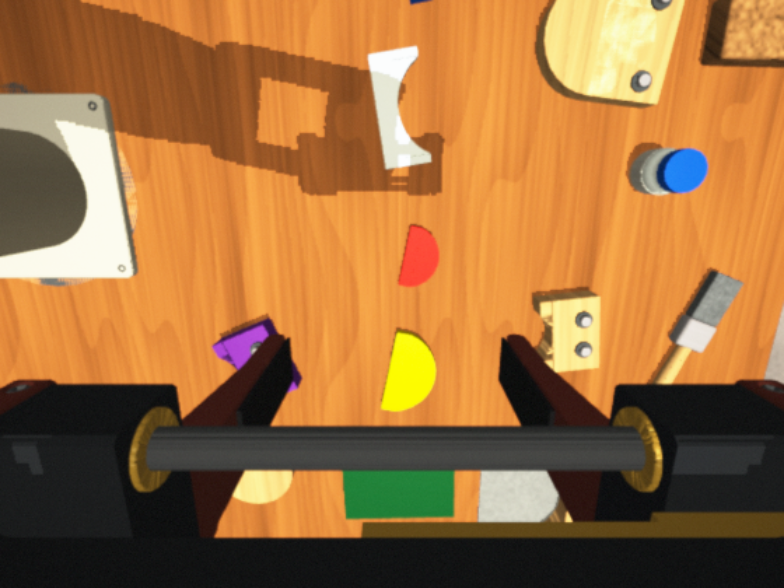

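The wrist picture (right = +x, up = +y) shows white at (395,110), red at (420,255), yellow at (410,370), the nose top right and the hollow at (570,330) in the scaled view. I'll shift +y for a second view and fit the known outlines to the masks.

```bash
cat >> h.py <<'E'
from scipy.optimize import minimize
def arcp(R,a,n=40,cx=0,s=1): 
    t=np.radians(np.linspace(-a,a,n)); return np.c_[cx+s*R*np.cos(t),R*np.sin(t)]
# outlines in arc-centre frame (mm->m), +x as in the text
def concave(R,w,depth):  # hollow around -x, back at -(R+25)
    a=arcp(R,60,s=-1); b=-(R+.025); f=b+depth
    return np.r_[[[f,-w/2]],[[f,a[0,1]]],a,[[f,a[-1,1]]],[[f,w/2],[b,w/2],[b,-w/2]]]
def convex(R,back): a=arcp(R,75); return np.r_[[[back,a[0,1]]],a,[[back,a[-1,1]]]]
def hollow(R,w,f,d): a=arcp(R,50); return np.r_[[[f,-w/2]],a,[[f,w/2],[d,w/2],[d,-w/2]]]
def nose(R): a=arcp(R,90,s=-1); return np.r_[a,[[.08,R],[.08,-R]]]
M={"concave40":(concave(.04,.1,.045),.014),"concave60":(concave(.06,.124,.055),.014),"convex40":(convex(.04,-.004),.014),
   "convex60":(convex(.06,-.004),.014),"nose60":(nose(.06),.03),"nose40":(nose(.04),.03),"hollow40":(hollow(.04,.098,.026,.075),.03)}
def sil(p,P,h,q,S=4):
    c,s=np.cos(q[2]),np.sin(q[2]); X=P@np.array([[c,s],[-s,c]])+q[:2]
    u=[np.array([proj(p,(x,y,z))[::-1] for x,y in X]) for z in (0,h)]
    im=np.zeros((420*S,560*S),np.uint8); g=lambda a:np.int32(np.round((a+.5)*S*16))
    for a in u: cv2.fillPoly(im,[g(a)],1,shift=4)
    for i in range(len(X)):
        j=(i+1)%len(X); cv2.fillPoly(im,[g(np.array([u[0][i],u[0][j],u[1][j],u[1][i]]))],1,shift=4)
    return cv2.resize(im.astype(np.float32),(560,420),interpolation=cv2.INTER_AREA)
def fit(p,name,q0,mask=None,valid=None):
    P,h=M[name]
    if mask is None:
        ms=vision.masks_of(p,name+("_mid" if name[:3]=="con" else "_arc")); r,c=proj(p,(*q0[:2],.007)); 
        ms=[m for m in ms if abs((m["box"][0]+m["box"][2])/2-c)<60 and abs((m["box"][1]+m["box"][3])/2-r)<60]
        if not ms: return None
        mask=ms[0]["region"]
    v=np.ones((420,560)) if valid is None else valid
    def cost(q):
        s=sil(p,P,h,q); return 1-(np.minimum(s,mask)*v).sum()/(np.maximum(s,mask)*v).sum()
    best=min((minimize(cost,q0+np.array([0,0,d]),method="Nelder-Mead",options=dict(initial_simplex=np.array(q0)+[0,0,d]+np.array([[0,0,0],[.015,0,0],[0,.015,0],[0,0,.2]]),xatol=1e-4,fatol=1e-5)) for d in (-.2,.2)),key=lambda r:r.fun)
    return np.round(best.x,4).tolist(),round(1-best.fun,3),int(mask.sum())
def st(): s=status.get_state(); print({k:np.round(s[k],4).tolist() for k in("time_s","tool_pos","orientation","force","opening")})
E
python3 - <<'E'
from h import *
p=vision.camera("wrist")
for n,q in (("concave60",(.51,.105,0)),("convex40",(.475,-.08,0)),("convex60",(.436,-.237,-.3)),("hollow40",(.61,-.2,0))): print(n,fit(p,n,q))
E
```

```text
concave60 ([0.5087, 0.1004, 0.1628], np.float64(0.957), 1879)
convex40 ([0.4615, -0.0811, -0.1808], np.float64(0.948), 906)
convex60 ([0.4412, -0.2408, -0.1866], np.float64(0.958), 1534)
hollow40 ([0.6335, -0.1869, 0.1392], np.float64(0.751), 2053)
```

Call:
step_arm(slide=[[0.04,0.01,0],[0.04,0.01,0],[0.04,0.01,0],[0.04,0.01,0],[0.04,0.01,0]], turn=[0,0,0,0,0])

```text
time_s: 3.7
tool_pos: [0.4961, 0.1389, 0.373]
orientation: [3.141, 0.0, 1.567]
force: [0.5, -0.2, 0.0]
opening: 0.0877
gripper_force: 0.0
```

```bash
python3 - <<'E'
from h import *
st()
p=vision.camera("wrist"); save(p,"w2.png")
for n,q in (("concave60",(.51,.105,0)),("concave40",(.52,.265,0.3)),("convex40",(.475,-.08,0)),("nose60",(.66,.16,0)),("hollow40",(.61,-.2,0))): print(n,fit(p,n,q))
E
```

```text
{'time_s': 3.7, 'tool_pos': [0.4961, 0.1389, 0.373], 'orientation': [3.1409, 0.0001, 1.5671], 'force': [0.5253, -0.2252, 0.0171], 'opening': 0.0877}
concave60 ([0.5095, 0.0993, 0.1475], np.float64(0.943), 1534)
concave40 ([0.518, 0.2616, 0.1667], np.float64(0.943), 1353)
convex40 ([0.4619, -0.0806, -0.1688], np.float64(0.946), 716)
nose60 ([0.6663, 0.1637, -0.1155], np.float64(0.985), 5716)
hollow40 ([0.6597, -0.1702, -1.2142], np.float64(0.478), 665)
```

View pics/w2.png

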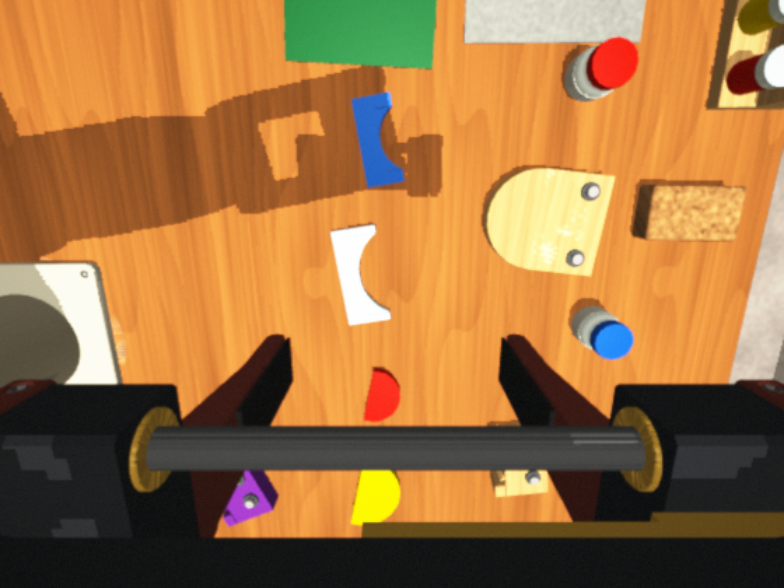

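Fits are consistent to about 1 mm. I'll add a move-distance helper and go to the white leaf.

```bash
cat >> h.py <<'E'
def go(x,y,z,yaw,frm=None):
    s=status.get_state(); p=s["tool_pos"] if frm is None else np.array(frm[:3]); w=s["orientation"][2] if frm is None else frm[3]
    c,n=np.cos(yaw),np.sin(yaw); d=np.array([x,y,z])-p
    print("turn %.3f then slide"%(w-yaw),np.round([d[0]*c+d[1]*n,d[0]*n-d[1]*c,-d[2]],4))
def off(q,dx,dy=0): c,s=np.cos(q[2]),np.sin(q[2]); return q[0]+dx*c-dy*s,q[1]+dx*s+dy*c
E
python3 - <<'E'
from h import *
w=off((.509,.0998,.155),-.0725); print(w); go(*w,.003,np.pi/2+.155)
n=off((.6663,.1637,-.1155),-.1045); print(n); go(*n,.045,np.pi/2-.1155,(*w,.045,np.pi/2+.155))
E
```

```text
(np.float64(0.4373691640188676), np.float64(0.0886074428013921))
turn -0.157 then slide [-0.0391 -0.0651  0.3696]
(np.float64(0.5624962535296023), np.float64(0.17574293231357702))
turn 0.270 then slide [ 0.101   0.1143 -0.    ]
```

Call:
step_arm(slide=[[0,0,0.03],[0,0,0.03],[-0.013,-0.0217,0.03],[-0.013,-0.0217,0.03],[-0.0131,-0.0217,0.03]], turn=[-0.08,-0.077,0,0,0])

```text
time_s: 4.42
tool_pos: [0.4365, 0.088, 0.2217]
orientation: [3.141, 0.0, 1.725]
force: [0.1, 0.1, -0.9]
opening: 0.0875
gripper_force: 0.0
```

Call:
step_arm(slide=[[0,0,0.03],[0,0,0.03],[0,0,0.03],[0,0,0.03],[0,0,0.03]], turn=[0,0,0,0,0])

```text
time_s: 4.83
tool_pos: [0.4378, 0.0884, 0.0721]
orientation: [3.14, 0.0, 1.724]
force: [-0.2, 0.9, -0.9]
opening: 0.088
gripper_force: 0.0
```

```bash
python3 - <<'E'
from h import *
st(); p=vision.camera("wrist"); save(p,"w3.png",1)
w=off((.509,.0998,.155),-.0725); go(*w,.003,np.pi/2+.155)
E
```

```text
{'time_s': 4.8333, 'tool_pos': [0.4378, 0.0884, 0.0721], 'orientation': [3.1402, 0.0001, 1.7245], 'force': [-0.1514, 0.89, -0.8719], 'opening': 0.088}
turn -0.001 then slide [0.0003 0.0029 0.0644]
```

View pics/w3.png

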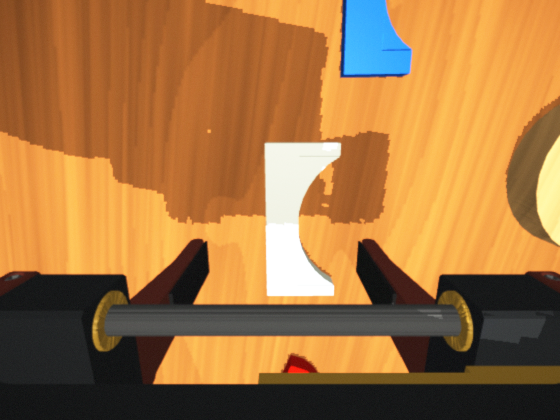

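The white leaf sits squarely between the fingers at (295,220). Descend and grip.

Call:
step_arm(slide=[[0,0,0.02],[0,0,0.02],[0,0,0.015],[0,0,0.01],[0,0,0]], turn=[0,0,0,0,0])

```text
time_s: 5.3
tool_pos: [0.437, 0.0892, 0.0071]
orientation: [-3.14, 0.0, 1.726]
force: [-0.5, -0.2, -0.4]
opening: 0.0877
gripper_force: 0.0
```

```bash
python3 - <<'E'
from h import *
st();w=off((.509,.0998,.155),-.0725); go(*w,.003,np.pi/2+.155)
vision.camera("top");st()
E
```

```text
{'time_s': 5.3, 'tool_pos': [0.437, 0.0892, 0.0071], 'orientation': [-3.1395, 0.0001, 1.7259], 'force': [-0.4614, -0.1645, -0.3921], 'opening': 0.0877}
turn 0.000 then slide [-0.0006  0.0003  0.0041]
{'time_s': 5.35, 'tool_pos': [0.4374, 0.0894, 0.0079], 'orientation': [-3.1405, 0.0001, 1.7262], 'force': [0.5632, 0.3781, 0.1311], 'opening': 0.0875}
```

Call:
step_arm(slide=[[0,0,0.004],[0,0,0],[0,0,0],[0,0,0],[0,0,0]], turn=[0,0,0,0,0])

```text
time_s: 5.77
tool_pos: [0.4379, 0.0904, 0.0042]
orientation: [3.141, -0.0, 1.728]
force: [-0.1, 0.5, -0.4]
opening: 0.0879
gripper_force: 0.0
```

Call:
step_arm(slide=[[0,0,0],[0,0,0],[0,0,0],[0,0,0],[0,0,0]], turn=[0,0,0,0,0], hand=0.01, newtons=20)

```text
time_s: 6.18
tool_pos: [0.4376, 0.0904, 0.0037]
orientation: [-3.142, 0.0, 1.728]
force: [-0.3, 0.2, 0.2]
opening: 0.0581
gripper_force: 0.0
```

Call:
step_arm(slide=[[0,0,0],[0,0,0],[0,0,-0.005],[0,0,-0.01],[0,0,-0.015]], turn=[0,0,0,0,0])

```text
time_s: 6.6
tool_pos: [0.4368, 0.0902, 0.0338]
orientation: [-3.14, 0.0, 1.728]
force: [-0.1, 0.1, 0.1]
opening: 0.0249
gripper_force: 0.0
```

The fingers were slower than expected (about 72 mm/s), so check whether the leaf is held.

Call:
step_arm(slide=[[0,0,0],[0,0,0],[0,0,0],[0,0,0],[0,0,0]], turn=[0,0,0,0,0], hand=0.06)

```text
time_s: 7.02
tool_pos: [0.4372, 0.0903, 0.0333]
orientation: [-3.141, 0.0, 1.728]
force: [0.6, -0.1, -0.0]
opening: 0.0546
gripper_force: 0.0
```

```bash
python3 - <<'E'
from h import *
st();p=vision.camera("wrist");print(fit(p,"concave60",(.509,.1,.155)));go(.4374,.0886,.0035,np.pi/2+.155)
p=vision.camera("top");print(fit(p,"concave60",(.509,.1,.155)))
E
```

```text
{'time_s': 7.0167, 'tool_pos': [0.4372, 0.0903, 0.0333], 'orientation': [-3.1408, 0.0, 1.7278], 'force': [0.5641, -0.1331, -0.0158], 'opening': 0.0546}
None
turn 0.002 then slide [-0.0017 -0.0002  0.0298]
None
```

```bash
python3 - <<'E'
from h import *
p=vision.camera("wrist");save(p,"w4.png",1)
E
```

```text
(no output)
```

View pics/w4.png

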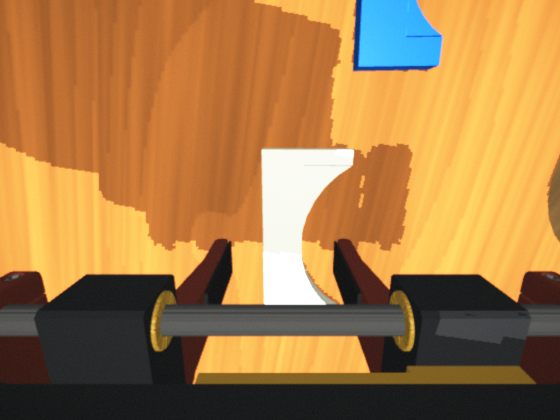

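The leaf is still flat in place between the fingers at (290,225). Go down again and give the fingers more time.

Call:
step_arm(slide=[[0,0,0.01],[0,0,0.01],[0,0,0.01],[0,0,0],[0,0,0]], turn=[0,0,0,0,0])

```text
time_s: 7.68
tool_pos: [0.4367, 0.0902, 0.0026]
orientation: [-3.139, 0.0, 1.728]
force: [-0.1, 0.3, -0.6]
opening: 0.06
gripper_force: 0.0
```

Call:
step_arm(slide=[[0,0,0],[0,0,0],[0,0,0],[0,0,0],[0,0,0]], turn=[0,0,0,0,0], hand=0.01)

```text
time_s: 8.1
tool_pos: [0.4378, 0.0904, 0.004]
orientation: [3.141, -0.0, 1.728]
force: [-0.7, 0.4, 0.6]
opening: 0.03
gripper_force: 0.0
```

Call:
step_arm(slide=[[0,0,0],[0,0,0],[0,0,0],[0,0,0],[0,0,0]], turn=[0,0,0,0,0])

```text
time_s: 8.52
tool_pos: [0.4377, 0.0904, 0.0039]
orientation: [3.141, -0.0, 1.728]
force: [-1.1, -0.6, 5.8]
opening: 0.0248
gripper_force: 19.9
```

Call:
step_arm(slide=[[0,0,-0.005],[0,0,-0.01],[0,0,-0.015],[0,0,-0.01],[0,0,0]], turn=[0,0,0,0,0])

```text
time_s: 8.93
tool_pos: [0.4389, 0.0906, 0.0457]
orientation: [3.138, -0.0, 1.728]
force: [-0.1, -0.4, -1.9]
opening: 0.0249
gripper_force: 19.9
```

Call:
step_arm(slide=[[0,0,0],[0,0,0],[0,0,0],[0.0125,0.0142,0],[0.0125,0.0142,0]], turn=[0.091,0.091,0.091,0,0])

```text
time_s: 9.35
tool_pos: [0.4681, 0.1117, 0.0435]
orientation: [-3.14, 0.0, 1.454]
force: [0.5, 0.0, -2.0]
opening: 0.0243
gripper_force: 19.9
```

Call:
step_arm(slide=[[0.0158,0.0179,0],[0.0158,0.0179,0],[0.0158,0.0179,0],[0.0158,0.0179,0],[0.0126,0.014,0]], turn=[0,0,0,0,0])

```text
time_s: 9.77
tool_pos: [0.5639, 0.1783, 0.0436]
orientation: [3.141, -0.0, 1.455]
force: [0.4, -0.1, -0.9]
opening: 0.0249
gripper_force: 19.9
```

Call:
step_arm(slide=[[0,0,0],[0,0,0.01],[0,0,0.01],[0,0,0.01],[0,0,0.005]], turn=[0,0,0,0,0])

```text
time_s: 10.18
tool_pos: [0.5602, 0.1762, 0.0064]
orientation: [-3.138, 0.002, 1.454]
force: [-0.1, -0.4, -0.9]
opening: 0.0248
gripper_force: 19.9
```

```bash
python3 - <<'E'
from h import *
st();go(.5627,.1775,.0045,np.pi/2-.1155)
E
```

```text
{'time_s': 10.1833, 'tool_pos': [0.5602, 0.1762, 0.0064], 'orientation': [-3.1381, 0.0015, 1.4544], 'force': [-0.1388, -0.4325, -0.9013], 'opening': 0.0248}
turn -0.001 then slide [0.0016 0.0023 0.0019]
```

Call:
step_arm(slide=[[0,0,0.003],[0,0,0],[0,0,0],[0,0,0],[0,0,0]], turn=[0,0,0,0,0])

```text
time_s: 10.6
tool_pos: [0.5628, 0.1773, 0.0061]
orientation: [3.141, -0.0, 1.455]
force: [-0.2, 0.1, -2.2]
opening: 0.0253
gripper_force: 20.0
```

Call:
step_arm(slide=[[0,0,0],[0,0,0],[0,0,0],[0,0,0],[0,0,-0.02]], turn=[0,0,0,0,0], hand=0.042)

```text
time_s: 11.02
tool_pos: [0.5602, 0.1766, 0.0232]
orientation: [-3.137, 0.002, 1.455]
force: [-0.4, -0.9, 0.6]
opening: 0.0417
gripper_force: 0.0
```

Call:
step_arm(slide=[[0,0,-0.03],[0,0,-0.04],[0,-0.02,-0.03],[0,-0.03,0],[0,-0.03,0]], turn=[0,0,0,0,0])

```text
time_s: 11.43
tool_pos: [0.4842, 0.1871, 0.128]
orientation: [3.137, -0.003, 1.454]
force: [-0.0, 0.2, 0.1]
opening: 0.0423
gripper_force: 0.0
```

Call:
step_arm(slide=[[0,0,0],[0,0,0],[0,0,0],[0,0,0],[0,0,0]], turn=[0.12,0.12,0.12,0.12,0.12], hand=0.08)

```text
time_s: 11.85
tool_pos: [0.483, 0.1866, 0.1259]
orientation: [3.141, -0.0, 0.849]
force: [-0.1, 0.4, -0.4]
opening: 0.0719
gripper_force: 0.0
```

Call:
step_arm(slide=[[0,0,0],[0,0,0],[0,0,0],[0,0,0],[0,0,0]], turn=[0.12,0.12,0.12,0.12,0.12])

```text
time_s: 12.27
tool_pos: [0.483, 0.1865, 0.1258]
orientation: [-3.142, -0.0, 0.249]
force: [-0.7, 0.5, -0.4]
opening: 0.0801
gripper_force: 0.0
```

Call:
step_arm(slide=[[0,0,0],[0,0,0],[0,0,0],[0,0,0],[0,0,0]], turn=[0.12,0.12,0.12,0.01,0])

```text
time_s: 12.68
tool_pos: [0.483, 0.1865, 0.1258]
orientation: [-3.142, -0.0, -0.112]
force: [-0.8, 0.1, 0.9]
opening: 0.08
gripper_force: 0.0
```

```bash
python3 - <<'E'
from h import *
st();p=vision.camera("wrist")
print(fit(p,"concave60",(.635,.167,-.1155)));print(fit(p,"nose60",(.666,.164,-.1155)))
t=vision.camera("top");print(fit(t,"concave60",(.635,.167,-.1155)));print(fit(t,"nose60",(.666,.164,-.1155)))
for q in((.635,.167,-.1155),):
  b=off(q,-.085-.03); print(b); go(*b,.004,-.1155)
save(p,"w5.png",1)
E
```

```text
{'time_s': 12.6833, 'tool_pos': [0.483, 0.1865, 0.1258], 'orientation': [-3.1415, -0.0002, -0.1123], 'force': [-0.7741, 0.1429, 0.9338], 'opening': 0.08}
None
([0.6672, 0.1631, -0.2251], np.float64(0.987), 7221)
([0.6354, 0.1646, -0.1333], np.float64(0.356), 133)
([0.6665, 0.1626, -0.1107], np.float64(0.952), 1144)
(np.float64(0.5207662120182226), np.float64(0.18025298771350579))
turn 0.002 then slide [0.0382 0.0019 0.1217]
```

View pics/w5.png

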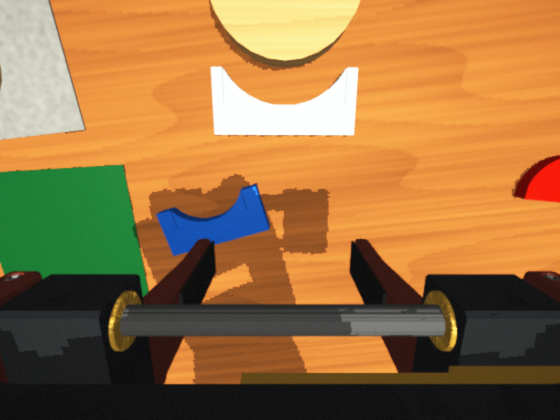

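White is set down squarely in front of the nose (leaf at (285,100), nose above it), with blue near the left finger. Lower just behind white's back edge.

Call:
step_arm(slide=[[0.023,0.001,0],[0.023,0.001,0.02],[0,0,0.025],[0,0,0.025],[0,0,0.02]], turn=[0,0,0,0,0], hand=0.06)

```text
time_s: 13.4
tool_pos: [0.5284, 0.179, 0.0341]
orientation: [3.141, 0.0, -0.115]
force: [-0.1, -0.5, -0.3]
opening: 0.0602
gripper_force: 0.0
```

Call:
step_arm(slide=[[0,0,0.016],[0,0,0.015],[0,0,0],[0,0,0],[0,0,0]], turn=[0,0,0,0,0])

```text
time_s: 13.82
tool_pos: [0.5289, 0.1794, 0.0053]
orientation: [-3.141, -0.001, -0.115]
force: [-0.5, -0.6, 0.1]
opening: 0.0597
gripper_force: 0.0
```

Call:
step_arm(slide=[[0.005,0,0],[0.005,0,0],[0.005,0,0],[0.005,0,0],[0.005,0,0]], turn=[0,0,0,0,0])

```text
time_s: 14.23
tool_pos: [0.5541, 0.1763, 0.0051]
orientation: [-3.141, -0.0, -0.115]
force: [-0.8, 1.0, 0.1]
opening: 0.0597
gripper_force: 0.6
```

Call:
step_arm(slide=[[0.002,0,0],[0.002,0,0],[0.002,0,0],[0.002,0,0],[0,0,0]], turn=[0,0,0,0,0])

```text
time_s: 14.65
tool_pos: [0.5617, 0.1754, 0.0047]
orientation: [-3.141, -0.0, -0.115]
force: [-0.1, -0.5, 0.8]
opening: 0.0596
gripper_force: 0.0
```

```bash
python3 - <<'E'
from h import *
st();p=vision.camera("wrist");st();save(p,"w6.png",1)
e=off((.6664,.1634,-.1155),-.085-.010); print("home finger centre approx",e); go(*e,.004,-.1155)
E
```

```text
{'time_s': 14.65, 'tool_pos': [0.5617, 0.1754, 0.0047], 'orientation': [-3.1415, -0.0005, -0.1152], 'force': [-0.0947, -0.5176, 0.7758], 'opening': 0.0596}
{'time_s': 14.7, 'tool_pos': [0.5616, 0.1755, 0.0046], 'orientation': [-3.1415, -0.0004, -0.1152], 'force': [-1.4062, 0.5768, -0.1939], 'opening': 0.0599}
home finger centre approx (np.float64(0.572032957754184), np.float64(0.17434812028507))
turn 0.000 then slide [ 0.0105 -0.0001  0.0006]
```

View pics/w6.png

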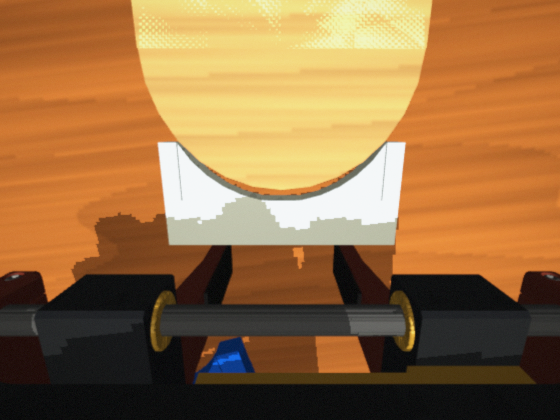

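Nearly home, well centred, with a small gap left in the picture at (280,195). Push on gently and watch the force.

Call:
step_arm(slide=[[0.002,0,0],[0.002,0,0],[0.002,0,0],[0.001,0,0],[0.001,0,0]], turn=[0,0,0,0,0])

```text
time_s: 15.12
tool_pos: [0.5693, 0.1745, 0.0047]
orientation: [-3.142, 0.0, -0.115]
force: [-0.5, -0.3, 0.2]
opening: 0.0601
gripper_force: 0.5
```

Call:
step_arm(slide=[[0.0005,0,0],[0.0005,0,0],[0.0005,0,0],[0.0005,0,0],[0,0,0]], turn=[0,0,0,0,0])

```text
time_s: 15.53
tool_pos: [0.5706, 0.1743, 0.0047]
orientation: [3.141, 0.001, -0.115]
force: [-4.1, 0.8, 2.9]
opening: 0.0598
gripper_force: 1.8
```

Call:
step_arm(slide=[[0.0003,0,0],[0.0003,0,0],[0.0002,0,0],[0.0002,0,0],[0,0,0]], turn=[0,0,0,0,0])

```text
time_s: 15.95
tool_pos: [0.5707, 0.1743, 0.0046]
orientation: [3.141, 0.003, -0.115]
force: [-6.3, 1.5, 5.1]
opening: 0.0599
gripper_force: 3.6
```

Call:
step_arm(slide=[[0.0006,0,0],[0.0006,0,0],[0.0006,0,0],[0,0,0],[0,0,0]], turn=[0,0,0,0,0])

```text
time_s: 16.37
tool_pos: [0.5707, 0.1741, 0.0045]
orientation: [3.14, 0.006, -0.115]
force: [-11.6, 4.0, 8.8]
opening: 0.0601
gripper_force: 6.2
```

```bash
python3 - <<'E'
from h import *
st();p=vision.camera("wrist");cv2.imwrite("pics/w7.png",cv2.resize(p["color"][120:260,140:420,::-1],None,fx=2.8,fy=2.8,interpolation=cv2.INTER_NEAREST))
E
```

```text
{'time_s': 16.3667, 'tool_pos': [0.5707, 0.1741, 0.0045], 'orientation': [3.1402, 0.0061, -0.1153], 'force': [-11.5622, 3.9717, 8.8385], 'opening': 0.0601}
```

View pics/w7.png

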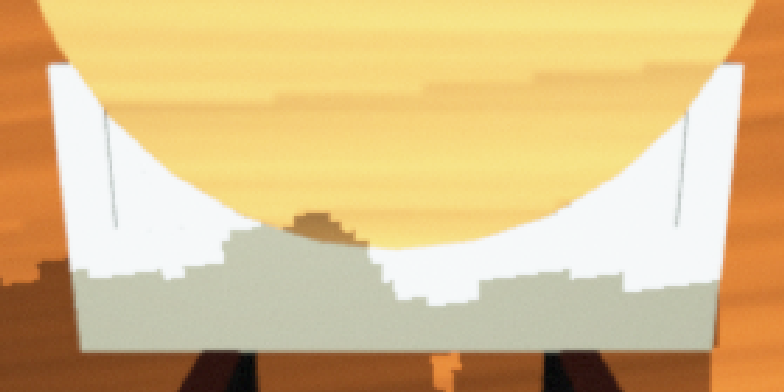

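Home: no gap along the arc, the leaf is centred, and the force rises with no further travel. Retract and move to view red and the hollow.

Call:
step_arm(slide=[[-0.004,0,0],[-0.005,0,0],[-0.006,0,0],[0,0,-0.02],[0,0,-0.04]], turn=[0,0,0,0,0])

```text
time_s: 16.83
tool_pos: [0.5555, 0.1747, 0.0613]
orientation: [3.138, 0.007, -0.115]
force: [0.6, -0.6, -0.5]
opening: 0.0599
gripper_force: 0.0
```

Call:
step_arm(slide=[[0,0.01,-0.038],[0,0.02,-0.035],[-0.005,0.03,-0.025],[-0.005,0.036,-0.02],[-0.005,0.036,-0.02]], turn=[0,0,0,0,0], hand=0.0878)

```text
time_s: 17.25
tool_pos: [0.5288, 0.0454, 0.2043]
orientation: [-3.141, -0.002, -0.114]
force: [0.8, -1.5, 0.0]
opening: 0.0868
gripper_force: 0.0
```

Call:
step_arm(slide=[[-0.004,0.036,-0.02],[0,0.036,-0.015],[0,0.036,-0.01],[0,0.036,0],[0,0.025,0]], turn=[0.06,0,0,0,0])

```text
time_s: 17.67
tool_pos: [0.4975, -0.1227, 0.2488]
orientation: [3.141, -0.003, -0.176]
force: [0.4, -0.6, -0.4]
opening: 0.0881
gripper_force: 0.0
```

Call:
step_arm(slide=[[0,0,0],[0,0,0],[0,0,0],[0,0,0],[0,0,0]], turn=[0,0,0,0,0])

```text
time_s: 18.08
tool_pos: [0.4979, -0.1188, 0.2475]
orientation: [-3.141, 0.0, -0.174]
force: [0.5, -0.2, -0.1]
opening: 0.0878
gripper_force: 0.0
```

```bash
python3 - <<'E'
from h import *
st();p=vision.camera("wrist");save(p,"w8.png",1)
r=fit(p,"convex40",(.462,-.081,-.17));print(r)
ms=vision.masks_of(p,"hollow40_arc");print([(m["box"],round(m["confidence"],2)) for m in ms], proj(p,(.64,-.19,.02)))
for d in (.055,.06,.065,.07,.075,.08):
    M["hollow40"]=(hollow(.04,.098,.026,d),.03); print(d,fit(p,"hollow40",(.61,-.19,0)))
print(fit(p,"convex60",(.441,-.241,-.18)))
print(fit(vision.camera("top"),"concave60",(.6664,.1634,-.1155)))
E
```

```text
{'time_s': 18.0833, 'tool_pos': [0.4979, -0.1188, 0.2475], 'orientation': [-3.1415, 0.0002, -0.1735], 'force': [0.5442, -0.2236, -0.1417], 'opening': 0.0878}
([0.4614, -0.0807, -0.1961], np.float64(0.974), 1517)
[([0.0, 114.1, 110.1, 163.5], 0.71), ([351.3, 298.1, 385.7, 358.5], 0.57)] (np.float64(58.63748284914598), np.float64(320.41250410518677))
0.055 None
0.06 None
0.065 None
0.07 None
0.075 None
0.08 None
([0.4409, -0.2414, -0.1755], np.float64(0.966), 3334)
([0.6662, 0.1614, -0.1332], np.float64(0.925), 354)
```

View pics/w8.png

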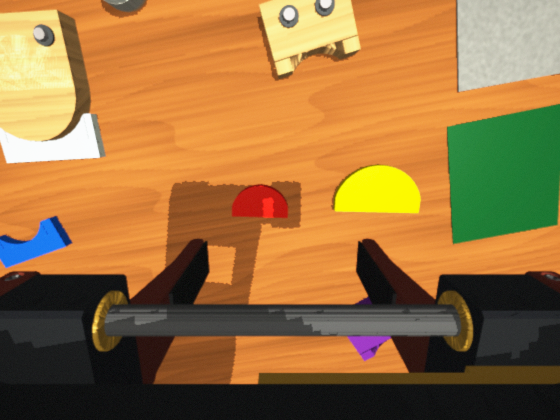

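Red is at (260,203), yellow at (378,190) and the hollow at (310,40). Approach red with the fingers across its parallel sides.

Call:
step_arm(slide=[[-0.0199,-0.0152,0.02],[-0.02,-0.0153,0.025],[0,0,0.035],[0,0,0.035],[0,0,0.035]], turn=[0.0135,0,0,0,0])

```text
time_s: 19.1
tool_pos: [0.4642, -0.0826, 0.097]
orientation: [3.142, -0.002, -0.188]
force: [0.5, 1.3, -0.1]
opening: 0.0879
gripper_force: 0.0
```

Call:
step_arm(slide=[[0,0,0.03],[0,0,0.015],[0,0,0],[0,0,0],[0,0,0]], turn=[0,0,0,0,0])

```text
time_s: 19.52
tool_pos: [0.4648, -0.083, 0.0536]
orientation: [3.142, -0.001, -0.189]
force: [0.5, 0.9, 0.9]
opening: 0.088
gripper_force: 0.0
```

```bash
python3 - <<'E'
from h import *
st();p=vision.camera("wrist")
q=(.4615,-.0808,-.187)
hsv=cv2.cvtColor(p["color"],cv2.COLOR_RGB2HSV); m=((hsv[...,0]<5)|(hsv[...,0]>174))&(hsv[...,1]>170)&(hsv[...,2]>90)
n,l,s,c=cv2.connectedComponentsWithStats(m.astype(np.uint8)); i=1+np.argmax(s[1:,4]); print(s[i])
v=np.ones((420,560)); v[300:]=0
print(fit(p,"convex40",q,(l==i)*1.0,v)); print(fit(p,"convex40",q))
go(*off(q,.003),.004,-.187)
E
```

```text
{'time_s': 19.5167, 'tool_pos': [0.4648, -0.083, 0.0536], 'orientation': [3.1416, -0.0014, -0.1888], 'force': [0.5112, 0.8874, 0.8743], 'opening': 0.088}
[ 226  181  108   63 5413]
([0.4618, -0.081, -0.2147], np.float64(0.962), 5413)
([0.4618, -0.081, -0.2151], np.float64(0.977), 5607)
turn -0.002 then slide [-0.001  -0.0015  0.0501]
```

Call:
step_arm(slide=[[0,-0.0018,0.015],[0,0,0.015],[0,0,0.01],[0,0,0.009],[0,0,0]], turn=[0.017,0,0,0,0])

```text
time_s: 20.03
tool_pos: [0.4639, -0.0809, 0.0029]
orientation: [-3.142, 0.001, -0.206]
force: [0.2, -0.2, 0.2]
opening: 0.0882
gripper_force: 0.0
```

Call:
step_arm(slide=[[0,0,0],[0,0,0],[0,0,0],[0,0,0],[0,0,0]], turn=[0,0,0,0,0], hand=0.06, newtons=15)

```text
time_s: 20.45
tool_pos: [0.4647, -0.081, 0.0041]
orientation: [-3.142, -0.001, -0.206]
force: [-0.6, 0.6, 2.0]
opening: 0.0771
gripper_force: 15.0
```

Call:
step_arm(slide=[[0,0,0],[0,0,0],[0,0,-0.01],[0,0,-0.02],[0,0,-0.02]], turn=[0,0,0,0,0])

```text
time_s: 20.87
tool_pos: [0.4635, -0.0808, 0.0541]
orientation: [3.142, 0.002, -0.206]
force: [0.6, 0.0, -0.9]
opening: 0.0773
gripper_force: 15.0
```

Call:
step_arm(slide=[[0,0,-0.03],[0,0,-0.03],[0,0,-0.006],[0.0144,0.034,0],[0.0144,0.034,0]], turn=[-0.113,-0.113,-0.113,0,0])

```text
time_s: 21.28
tool_pos: [0.502, -0.1443, 0.1214]
orientation: [3.141, -0.001, 0.137]
force: [1.2, 0.6, -0.3]
opening: 0.0772
gripper_force: 15.0
```

Call:
step_arm(slide=[[0.0144,0.034,0],[0.0144,0.032,0],[0,0,0],[0,0,0],[0,0,0]], turn=[0,0,0,0,0])

```text
time_s: 21.7
tool_pos: [0.5381, -0.2056, 0.1195]
orientation: [-3.141, 0.001, 0.133]
force: [0.0, 0.1, -0.0]
opening: 0.0773
gripper_force: 15.0
```

```bash
python3 - <<'E'
from h import *
st();p=vision.camera("wrist");save(p,"w9.png",1)
print([(m["box"],round(m["confidence"],2)) for m in vision.masks_of(p,"hollow40_arc")], proj(p,(.64,-.19,.02)))
for d in (.055,.06,.065,.07,.08):
    M["hollow40"]=(hollow(.04,.098,.026,d),.03); print(d,fit(p,"hollow40",(.61,-.2,.13)))
E
```

```text
{'time_s': 21.7, 'tool_pos': [0.5381, -0.2056, 0.1195], 'orientation': [-3.1406, 0.0014, 0.1328], 'force': [0.0051, 0.123, -0.0473], 'opening': 0.0773}
[([205.8, 0.0, 341.8, 100.2], 0.76)] (np.float64(89.88254388443387), np.float64(279.40076575020504))
0.055 None
0.06 None
0.065 None
0.07 None
0.08 None
```

View pics/w9.png

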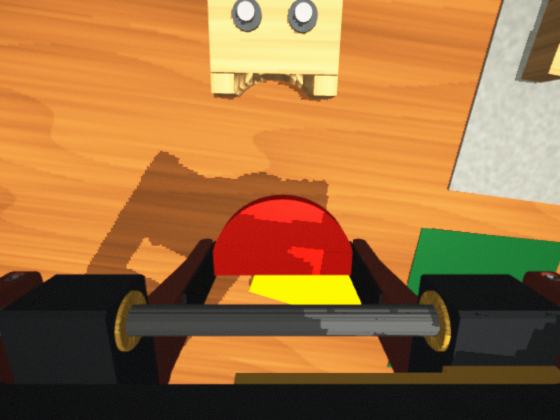

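The hollow is ahead at (275,60) and red is held squarely between the fingers. Including the two start pictures I have viewed 11, one over the limit, so from here I work with numbers only.

```bash
python3 - <<'E'
from h import *
p=vision.camera("wrist"); m=vision.masks_of(p,"hollow40_arc")[0]["region"]
for d in (.08,.1,.12):
    M["hollow40"]=(hollow(.04,.098,.026,d),.03); r=fit(p,"hollow40",(.6,-.2,.13),m*1.0); print(d,r)
q=r[0]; print(fit(p,"convex40",(.54,-.205,.13)))
t=off(q,-.030); st(); go(*t,.05,q[2])
E
```

```text
0.08 ([0.6214, -0.1888, 0.131], np.float64(0.849), 11948)
0.1 ([0.6102, -0.1891, 0.1125], np.float64(0.991), 11948)
0.12 ([0.6102, -0.1891, 0.113], np.float64(0.991), 11948)
([0.5086, -0.2046, 0.0218], np.float64(0.345), 9341)
{'time_s': 22.2, 'tool_pos': [0.5392, -0.2058, 0.1198], 'orientation': [-3.1416, -0.0, 0.1337], 'force': [0.1457, -0.6459, -0.2585], 'opening': 0.0769}
turn 0.021 then slide [ 0.0424 -0.0086  0.0698]
```

Call:
step_arm(slide=[[0,0,0.02],[0.0227,-0.0043,0.02],[0.0227,-0.0043,0.02],[0,0,0.02],[0,0,0]], turn=[0.021,0,0,0,0])

```text
time_s: 22.62
tool_pos: [0.5819, -0.1912, 0.0361]
orientation: [-3.139, 0.005, 0.113]
force: [-0.8, 0.1, -2.0]
opening: 0.077
gripper_force: 15.0
```

Call:
step_arm(slide=[[0,0,0.01],[0,0,0.01],[0,0,0.01],[0,0,0],[0,0,0]], turn=[0,0,0,0,0])

```text
time_s: 23.03
tool_pos: [0.5829, -0.1926, 0.0094]
orientation: [-3.141, 0.001, 0.112]
force: [-0.1, -0.4, -1.4]
opening: 0.0772
gripper_force: 15.0
```

```bash
python3 - <<'E'
from h import *
vision.camera("top"); st(); go(*off((.6102,-.1891,.1127),-.027),.0045,.1127)
E
```

```text
{'time_s': 23.0833, 'tool_pos': [0.5833, -0.1927, 0.0099], 'orientation': [3.1415, -0.0001, 0.112], 'force': [1.1815, 0.2258, -1.2352], 'opening': 0.0773}
turn -0.001 then slide [ 0.0001 -0.0006  0.0054]
```

Call:
step_arm(slide=[[0,-0.0005,0.003],[0,0,0.0025],[0,0,0],[0.004,0,0],[0.004,0,0]], turn=[0,0,0,0,0])

```text
time_s: 23.5
tool_pos: [0.5916, -0.1911, 0.0044]
orientation: [3.142, -0.0, 0.112]
force: [0.0, 0.6, -0.9]
opening: 0.0769
gripper_force: 15.0
```

Call:
step_arm(slide=[[0.004,0,0],[0.004,0,0],[0.004,0,0],[0.003,0,0],[0,0,0]], turn=[0,0,0,0,0])

```text
time_s: 23.92
tool_pos: [0.6071, -0.1893, 0.0043]
orientation: [3.141, -0.001, 0.113]
force: [-0.3, -0.2, -0.6]
opening: 0.0773
gripper_force: 15.0
```

Call:
step_arm(slide=[[0,0,0],[0,0,0],[0,0,0],[0,0,-0.015],[0,0,-0.025]], turn=[0,0,0,0,0], hand=0.0878)

```text
time_s: 24.33
tool_pos: [0.604, -0.1888, 0.0428]
orientation: [-3.139, 0.005, 0.112]
force: [-0.4, 0.8, 0.5]
opening: 0.0878
gripper_force: 0.0
```

Call:
step_arm(slide=[[0,0,-0.02],[-0.01,0,-0.02],[-0.02,0,0],[-0.01,0,0],[0,0,0]], turn=[0,0,0,0,0], hand=0.035)

```text
time_s: 24.75
tool_pos: [0.5642, -0.1939, 0.0848]
orientation: [-3.141, 0.001, 0.111]
force: [0.1, -0.7, -0.4]
opening: 0.0581
gripper_force: 0.0
```

```bash
python3 - <<'E'
from h import *
p=vision.camera("wrist"); st()
print(fit(p,"convex40",(.603,-.190,.1127)))
h=(.6102,-.1891,.1127); go(*off(h,-.008-.004-.020),.004,.1127); print("home", off(h,-.014))
E
```

```text
{'time_s': 24.8, 'tool_pos': [0.5654, -0.1939, 0.0845], 'orientation': [-3.1412, 0.0007, 0.1114], 'force': [-0.1797, -0.6332, 0.3581], 'opening': 0.0539}
([0.6042, -0.1903, 0.1128], np.float64(0.982), 4783)
turn -0.001 then slide [0.0122 0.0001 0.0803]
home (np.float64(0.596288814964885), np.float64(-0.19067446210459052))
```

Call:
step_arm(slide=[[0.005,0,0.02],[0.005,0,0.02],[0,0,0.02],[0,0,0.01],[0,0,0.01]], turn=[0,0,0,0,0])

```text
time_s: 25.27
tool_pos: [0.5763, -0.1925, 0.0026]
orientation: [-3.141, 0.001, 0.113]
force: [-0.0, -0.2, -0.2]
opening: 0.0348
gripper_force: 0.0
```

Call:
step_arm(slide=[[0,0,0],[0.004,0,0],[0.003,0,0],[0.002,0,0],[0.002,0,0]], turn=[0,0,0,0,0])

```text
time_s: 25.68
tool_pos: [0.5884, -0.1918, 0.0052]
orientation: [3.141, -0.002, 0.112]
force: [-1.1, -0.2, -0.7]
opening: 0.0353
gripper_force: 0.0
```

Call:
step_arm(slide=[[0.002,0,0],[0.002,0,0],[0.001,0,0],[0.001,0,0],[0,0,0]], turn=[0,0,0,0,0])

```text
time_s: 26.1
tool_pos: [0.5935, -0.1909, 0.0042]
orientation: [3.142, -0.0, 0.112]
force: [0.4, 0.1, -0.7]
opening: 0.0345
gripper_force: 0.0
```

```bash
python3 - <<'E'
from h import *
p=vision.camera("wrist"); st()
print(fit(p,"convex40",(.607,-.190,.1127)))
E
```

```text
{'time_s': 26.15, 'tool_pos': [0.5934, -0.1909, 0.0042], 'orientation': [3.1415, -0.0002, 0.1123], 'force': [-0.4213, 0.24, 0.0118], 'opening': 0.0352}
([0.6089, -0.1897, 0.1214], np.float64(0.954), 9375)
```

Call:
step_arm(slide=[[0.0005,0,0],[0.0005,0,0],[0.0005,0,0],[0.0005,0,0],[0,0,0]], turn=[0,0,0,0,0])

```text
time_s: 26.62
tool_pos: [0.595, -0.1906, 0.0041]
orientation: [-3.141, 0.001, 0.112]
force: [-0.6, -0.2, 1.3]
opening: 0.0348
gripper_force: 0.8
```

Call:
step_arm(slide=[[0.0005,0,0],[0.0005,0,0],[0.0003,0,0],[0.0002,0,0],[0,0,0]], turn=[0,0,0,0,0])

```text
time_s: 27.03
tool_pos: [0.5951, -0.1906, 0.0041]
orientation: [-3.141, 0.003, 0.112]
force: [-7.2, -1.3, 6.3]
opening: 0.0352
gripper_force: 3.6
```

Call:
step_arm(slide=[[0.0005,0,0],[0.0005,0,0],[0.0003,0,0],[0.0002,0,0],[0,0,0]], turn=[0,0,0,0,0])

```text
time_s: 27.45
tool_pos: [0.5951, -0.1905, 0.0041]
orientation: [-3.14, 0.006, 0.112]
force: [-12.2, -4.1, 8.6]
opening: 0.035
gripper_force: 6.1
```

Stalled with force at the expected home spot. Retract, then check.

Call:
step_arm(slide=[[-0.004,0,0],[-0.008,0,0],[-0.012,0,-0.01],[-0.01,0,-0.03],[-0.01,0,-0.04]], turn=[0,0,0,0,0])

```text
time_s: 27.87
tool_pos: [0.5518, -0.1944, 0.0821]
orientation: [-3.139, 0.005, 0.112]
force: [0.8, -0.4, 0.2]
opening: 0.0351
gripper_force: 0.0
```

Call:
step_arm(slide=[[0,0,-0.02],[0,0,0],[0,0,0],[0,0,0],[0,0,0]], turn=[0,0,0,0,0], hand=0.0878)

```text
time_s: 28.28
tool_pos: [0.5538, -0.1948, 0.1028]
orientation: [-3.141, 0.002, 0.112]
force: [0.0, -0.4, -0.1]
opening: 0.0646
gripper_force: 0.0
```

```bash
python3 - <<'E'
from h import *
p=vision.camera("wrist"); st()
M["hollow40"]=(hollow(.04,.098,.026,.1),.03)
q=(.6102,-.1891,.1127)
print(fit(p,"convex40",q))
for m in vision.masks_of(p,"hollow40_arc"): print(m["box"]); 
r=vision.masks_of(p,"hollow40_arc"); r=[m for m in r if m["box"][1]<40]
if r: print(fit(p,"hollow40",q,r[0]["region"]*1.0))
# residual bench-coloured pixels in the gap between red and blank: profile along radial rays at z=.014
hsv=cv2.cvtColor(p["color"],cv2.COLOR_RGB2HSV)
for a in range(-45,50,15):
    o=[]
    for R in np.arange(.036,.0441,.001):
        x,y=off(q,R*np.cos(np.radians(a)),R*np.sin(np.radians(a))); rr,cc=proj(p,(x,y,.014)); o.append(tuple(int(v) for v in hsv[int(round(rr)),int(round(cc))]))
    print(a,o)
y=fit(p,"convex60",(.441,-.2414,-.178)); print(y)
E
```

```text
{'time_s': 28.3333, 'tool_pos': [0.5537, -0.1948, 0.1027], 'orientation': [-3.1405, 0.0021, 0.1125], 'force': [-0.1331, 0.3808, -0.662], 'opening': 0.0687}
([0.6102, -0.1893, 0.1138], np.float64(0.983), 4435)
-45 [(3, 203, 251), (2, 220, 220), (2, 224, 205), (2, 226, 194), (6, 200, 157), (16, 156, 111), (17, 152, 116), (17, 148, 121), (16, 151, 127)]
-30 [(3, 197, 253), (2, 210, 239), (2, 207, 242), (1, 221, 201), (8, 184, 187), (14, 158, 171), (18, 144, 213), (26, 100, 253), (26, 100, 253)]
-15 [(3, 194, 253), (3, 196, 253), (2, 215, 233), (1, 222, 200), (3, 212, 179), (14, 149, 99), (17, 150, 112), (17, 146, 199), (23, 116, 252)]
0 [(3, 195, 253), (3, 194, 253), (3, 194, 253), (2, 196, 253), (3, 206, 227), (15, 148, 119), (17, 145, 176), (22, 125, 247), (26, 95, 253)]
15 [(3, 198, 253), (3, 198, 253), (2, 197, 253), (3, 195, 253), (3, 193, 252), (15, 150, 126), (16, 148, 122), (17, 148, 186), (24, 114, 252)]
30 [(2, 200, 253), (3, 201, 253), (3, 199, 253), (3, 197, 253), (11, 171, 243), (15, 157, 209), (18, 145, 214), (25, 106, 252), (25, 108, 252)]
45 [(2, 203, 253), (2, 200, 253), (3, 208, 253), (3, 202, 253), (10, 173, 231), (17, 148, 181), (17, 147, 179), (17, 147, 175), (18, 144, 213)]
([0.4411, -0.2384, -0.4811], np.float64(0.4), 2537)
```

Red's centre coincides with the hollow's centre, and its edge lies on the 40 mm radius all round. Next, yellow to the right mat.

Call:
step_arm(slide=[[0,0,0],[0,0,0],[0,0,0],[0,0,0],[0,0,0]], turn=[-0.125,-0.125,-0.125,-0.125,-0.125])

```text
time_s: 28.95
tool_pos: [0.5544, -0.1952, 0.1037]
orientation: [-3.141, 0.0, 0.744]
force: [-0.9, -0.1, -0.0]
opening: 0.0881
gripper_force: 0.0
```

Call:
step_arm(slide=[[0,0,0],[0,0,0],[0,0,0],[0,0,0],[0,0,0]], turn=[-0.125,-0.125,-0.125,-0.125,-0.125])

```text
time_s: 29.37
tool_pos: [0.5544, -0.1952, 0.1037]
orientation: [-3.141, -0.0, 1.369]
force: [0.1, 1.3, 0.7]
opening: 0.0878
gripper_force: 0.0
```

Call:
step_arm(slide=[[0,0,0],[-0.0219,-0.0249,0],[-0.0219,-0.0249,0],[-0.0219,-0.0249,0],[0,0,0.02]], turn=[-0.03,0,0,0,0])

```text
time_s: 29.78
tool_pos: [0.4667, -0.2488, 0.0859]
orientation: [3.14, 0.001, 1.39]
force: [0.2, -0.2, -0.1]
opening: 0.0872
gripper_force: 0.0
```

Call:
step_arm(slide=[[0,0,0.01],[0,0,0],[0,0,0],[0,0,0],[0,0,0]], turn=[0,0,0,0,0])

```text
time_s: 30.2
tool_pos: [0.4704, -0.2465, 0.0746]
orientation: [3.141, 0.0, 1.393]
force: [-0.3, -0.9, 0.2]
opening: 0.0881
gripper_force: 0.0
```

```bash
python3 - <<'E'
from h import *
p=vision.camera("wrist"); st()
r=fit(p,"convex60",(.441,-.2413,-.178)); print(r)
v=np.ones((420,560)); v[295:]=0; v[:,:205]=0; v[:,355:]=0
q=(.441,-.2413,-.178); go(*off(q,.028),.004,np.pi/2-.178)
for d in vision.place_of(vision.camera("top"),"mat_right")[:1]+vision.place_of(vision.camera("top"),"mat_left")[:1]: print(d)
E
```

```text
{'time_s': 30.25, 'tool_pos': [0.4703, -0.2465, 0.0747], 'orientation': [3.1406, 0.0003, 1.3933], 'force': [-0.3476, 0.328, 0.6374], 'opening': 0.0881}
([0.4414, -0.2414, -0.1967], np.float64(0.982), 9405)
turn 0.000 then slide [-0.0001 -0.0016  0.0707]
{'at': [221.9, 416.0], 'confidence': 0.95}
{'at': [229.0, 188.3], 'confidence': 0.62}
```

Call:
step_arm(slide=[[0,-0.0015,0.02],[0,0,0.02],[0,0,0.02],[0,0,0.01],[0,0,0]], turn=[0.012,0,0,0,0])

```text
time_s: 30.92
tool_pos: [0.4666, -0.2456, 0.0024]
orientation: [-3.138, -0.001, 1.38]
force: [-0.8, 0.5, 1.1]
opening: 0.0877
gripper_force: 0.0
```

Call:
step_arm(slide=[[0,0,0],[0,0,0],[0,0,0],[0,0,0],[0,0,0]], turn=[0,0,0,0,0], hand=0.05, newtons=20)

```text
time_s: 31.33
tool_pos: [0.4685, -0.2467, 0.0051]
orientation: [3.14, 0.001, 1.38]
force: [-0.3, 1.5, 5.6]
opening: 0.0634
gripper_force: 20.0
```

Call:
step_arm(slide=[[0,0,0],[0,0,0],[0,0,-0.01],[0,0,-0.02],[0,0,-0.01]], turn=[0,0,0,0,0])

```text
time_s: 31.75
tool_pos: [0.4682, -0.2465, 0.0458]
orientation: [3.141, 0.0, 1.38]
force: [0.5, -0.8, -1.5]
opening: 0.0636
gripper_force: 20.0
```

Call:
step_arm(slide=[[0,0,0],[0,0,0],[-0.025,-0.0022,0],[-0.025,-0.0022,0],[-0.025,-0.0022,0]], turn=[-0.096,-0.095,0,0,0])

```text
time_s: 32.17
tool_pos: [0.4614, -0.322, 0.0449]
orientation: [3.141, 0.0, 1.573]
force: [0.8, 0.2, -1.5]
opening: 0.0638
gripper_force: 20.0
```

Call:
step_arm(slide=[[-0.025,-0.0022,0],[-0.025,-0.0022,0],[-0.025,-0.0022,0],[-0.0255,-0.0023,0],[0,0,0]], turn=[0,0,0,0,0])

```text
time_s: 32.58
tool_pos: [0.4528, -0.4266, 0.0452]
orientation: [3.139, 0.004, 1.569]
force: [0.1, 0.2, -1.8]
opening: 0.0639
gripper_force: 20.0
```

Call:
step_arm(slide=[[0,0,0.015],[0,0,0.015],[0,0,0.007],[0,0,0.002],[0,0,0]], turn=[0,0,0,0,0])

```text
time_s: 33.0
tool_pos: [0.452, -0.4207, 0.0047]
orientation: [-3.14, -0.001, 1.572]
force: [0.1, -0.8, -1.7]
opening: 0.0634
gripper_force: 20.0
```

Call:
step_arm(slide=[[0,0,0.001],[0,0,0],[0,0,0],[0,0,0],[0,0,0]], turn=[0,0,0,0,0])

```text
time_s: 33.42
tool_pos: [0.4522, -0.4209, 0.0045]
orientation: [-3.141, -0.001, 1.572]
force: [-2.4, 2.1, 6.9]
opening: 0.0637
gripper_force: 20.0
```

Call:
step_arm(slide=[[0,0,0],[0,0,0],[0,0,0],[0,0,0],[0,0,-0.02]], turn=[0,0,0,0,0], hand=0.0878)

```text
time_s: 33.83
tool_pos: [0.4507, -0.42, 0.0212]
orientation: [-3.137, -0.004, 1.571]
force: [-0.7, 0.2, -0.3]
opening: 0.0877
gripper_force: 0.0
```

Call:
step_arm(slide=[[0,0,-0.04],[0,0,-0.04],[0.02,0,-0.03],[0.036,0,-0.015],[0.038,0,0]], turn=[0,0,0,0,0])

```text
time_s: 34.25
tool_pos: [0.4545, -0.3294, 0.1532]
orientation: [3.135, 0.005, 1.569]
force: [0.0, 0.2, -0.9]
opening: 0.0879
gripper_force: 0.0
```

Call:
step_arm(slide=[[0.038,0.003,0],[0.038,0.003,0],[0.038,0.003,0],[0.038,0.003,0],[0.038,0.003,0]], turn=[0,0,0,0,0])

```text
time_s: 34.67
tool_pos: [0.4671, -0.1362, 0.1493]
orientation: [3.141, 0.0, 1.571]
force: [1.0, 0.5, 0.6]
opening: 0.0878
gripper_force: 0.0
```

Call:
step_arm(slide=[[0.038,0,0],[0.038,0,0],[0.038,0,0],[0.038,0,0],[0.038,0,0]], turn=[0,0,0,0,0])

```text
time_s: 35.08
tool_pos: [0.4669, 0.054, 0.1493]
orientation: [3.141, -0.0, 1.571]
force: [0.6, 0.1, -0.5]
opening: 0.0878
gripper_force: 0.0
```

Call:
step_arm(slide=[[0.038,0,0],[0.038,0,0],[0.038,0,0],[0.03,0,0],[0,0,0]], turn=[0,0,0,0,0])

```text
time_s: 35.5
tool_pos: [0.4676, 0.2008, 0.1495]
orientation: [3.14, -0.002, 1.575]
force: [0.3, -0.4, -0.3]
opening: 0.088
gripper_force: 0.0
```

```bash
python3 - <<'E'
from h import *
p=vision.camera("wrist"); st()
r=fit(p,"concave40",(.518,.2616,.167)); print(r)
m=[d for d in vision.place_of(p,"mat_left")][:2]; print([np.round(ray(p,*d["at"],0),3) for d in m])
q=r[0]; w=off(q,-.0525); print(w); go(*w,.0045,np.pi/2+q[2])
print(fit(vision.camera("top"),"convex60",(.424,-.422,0)))
E
```

```text
{'time_s': 35.55, 'tool_pos': [0.4671, 0.1986, 0.1492], 'orientation': [3.1409, -0.0004, 1.5755], 'force': [-0.2755, -0.7911, 0.0628], 'opening': 0.0882}
([0.5183, 0.2617, 0.1686], np.float64(0.963), 3729)
[]
(np.float64(0.4665444155469817), np.float64(0.2528903758351171))
turn -0.167 then slide [0.0561 0.0094 0.1444]
([0.4243, -0.4222, 0.019], np.float64(0.95), 474)
```

Call:
step_arm(slide=[[0,0,0.02],[0,0,0.02],[0.028,0.0047,0.02],[0.0281,0.0047,0.02],[0,0,0.02]], turn=[-0.085,-0.082,0,0,0], hand=0.06)

```text
time_s: 36.17
tool_pos: [0.4686, 0.2551, 0.0488]
orientation: [3.139, -0.001, 1.737]
force: [0.0, 0.3, -0.4]
opening: 0.0611
gripper_force: 0.0
```

```bash
python3 - <<'E'
from h import *
vision.camera("wrist"); st(); go(.46654,.2529,.0045,np.pi/2+.1686)
E
```

```text
{'time_s': 36.2167, 'tool_pos': [0.4659, 0.2525, 0.0453], 'orientation': [-3.1383, 0.001, 1.7382], 'force': [-1.4051, -0.3126, -2.4081], 'opening': 0.0603}
turn -0.001 then slide [0.0003 0.0007 0.0408]
```

Call:
step_arm(slide=[[0,0,0.02],[0,0,0.015],[0,0,0.007],[0,0,0],[0,0,0]], turn=[0,0,0,0,0])

```text
time_s: 36.63
tool_pos: [0.4673, 0.2521, 0.0076]
orientation: [-3.141, 0.0, 1.737]
force: [0.2, -0.3, -0.2]
opening: 0.0598
gripper_force: 0.0
```

Call:
step_arm(slide=[[0,0,0],[0,0,0],[0,0,0],[0,0,0],[0,0,0]], turn=[0,0,0,0,0], hand=0.01)

```text
time_s: 37.05
tool_pos: [0.4672, 0.2532, 0.0076]
orientation: [3.141, -0.0, 1.738]
force: [0.0, -0.3, -1.6]
opening: 0.0299
gripper_force: 0.0
```

Call:
step_arm(slide=[[0,0,0],[0,0,0],[0,0,0],[0,0,0],[0,0,-0.01]], turn=[0,0,0,0,0])

```text
time_s: 37.47
tool_pos: [0.466, 0.2525, 0.0162]
orientation: [-3.139, 0.001, 1.738]
force: [-0.1, -0.1, -0.7]
opening: 0.0252
gripper_force: 19.3
```

Call:
step_arm(slide=[[0,0,-0.02],[0,0,-0.01],[0,0,0],[0,0,0],[0,0,0]], turn=[0,0,0.084,0.083,0])

```text
time_s: 37.88
tool_pos: [0.4675, 0.2532, 0.048]
orientation: [3.14, -0.001, 1.568]
force: [0.1, -1.2, -0.8]
opening: 0.025
gripper_force: 19.3
```

Held. Carry blue to the left mat.

Call:
step_arm(slide=[[0.02,-0.0025,0],[0.025,-0.0025,0],[0.025,-0.0025,0],[0.025,-0.0025,0],[0.025,-0.0025,0]], turn=[0,0,0,0,0])

```text
time_s: 38.3
tool_pos: [0.4543, 0.374, 0.0473]
orientation: [-3.142, 0.0, 1.574]
force: [0.4, 0.7, -1.3]
opening: 0.0247
gripper_force: 19.3
```

Call:
step_arm(slide=[[0.025,-0.0025,0],[0.026,-0.0025,0],[0,0,0],[0,0,0.015],[0,0,0.015]], turn=[0,0,0,0,0])

```text
time_s: 38.72
tool_pos: [0.4498, 0.4247, 0.0176]
orientation: [3.14, -0.001, 1.575]
force: [-0.2, -0.0, -1.6]
opening: 0.025
gripper_force: 19.3
```

Call:
step_arm(slide=[[0,0,0.007],[0,0,0.003],[0,0,0],[0,0,0],[0,0,0]], turn=[0,0,0,0,0])

```text
time_s: 39.13
tool_pos: [0.4497, 0.4237, 0.0074]
orientation: [3.141, -0.0, 1.572]
force: [-0.1, -0.1, -0.6]
opening: 0.0249
gripper_force: 20.2
```

Call:
step_arm(slide=[[0,0,0.001],[0,0,0],[0,0,0],[0,0,0],[0,0,0]], turn=[0,0,0,0,0])

```text
time_s: 39.55
tool_pos: [0.4498, 0.4239, 0.007]
orientation: [3.141, -0.0, 1.571]
force: [-0.9, -1.6, 5.8]
opening: 0.0248
gripper_force: 20.2
```

Call:
step_arm(slide=[[0,0,0],[0,0,0],[0,0,0],[0,0,0],[0,0,-0.02]], turn=[0,0,0,0,0], hand=0.06)

```text
time_s: 39.97
tool_pos: [0.4475, 0.4222, 0.0232]
orientation: [-3.137, 0.004, 1.571]
force: [-0.1, -0.6, 0.7]
opening: 0.0548
gripper_force: 0.0
```

Call:
step_arm(slide=[[0,0,-0.04],[0,0,-0.04],[-0.02,0,-0.035],[-0.03,0,-0.025],[-0.035,0,-0.02]], turn=[0,0,0,0,0])

```text
time_s: 40.38
tool_pos: [0.4502, 0.3397, 0.1888]
orientation: [3.139, -0.002, 1.573]
force: [1.2, 0.2, 1.3]
opening: 0.06
gripper_force: 0.0
```

Call:
step_arm(slide=[[-0.04,0,-0.01],[-0.04,0.01,-0.01],[-0.04,0.01,0],[-0.04,0.01,0],[-0.035,0,0]], turn=[0,0,0,0,0])

```text
time_s: 40.8
tool_pos: [0.4808, 0.1427, 0.2066]
orientation: [3.139, -0.0, 1.571]
force: [-0.4, 0.7, 0.8]
opening: 0.0595
gripper_force: 0.0
```

Call:
step_arm(slide=[[0,0,0],[0,0,0],[0,0,0],[0,0,0],[0,0,0]], turn=[0,0,0,0,0])

```text
time_s: 41.22
tool_pos: [0.4794, 0.1459, 0.2059]
orientation: [-3.142, -0.0, 1.573]
force: [-0.1, -0.4, -0.1]
opening: 0.0599
gripper_force: 0.0
```

```bash
python3 - <<'E'
from h import *
p=vision.camera("wrist"); st(); n=(.6664,.1634,-.1155); h=(.6102,-.1891,.1127)
# white: mask only where not hidden by the 30 mm nose
print("nose",fit(p,"nose60",n))
nm=sil(p,*M["nose60"],n)
ms=vision.masks_of(p,"concave60_mid"); print([(m["box"],round(m["confidence"],2)) for m in ms])
r,c=proj(p,(.59,.172,.01)); ms=[m for m in ms if m["region"][int(r),int(c)]]
if not ms:
    hsv=cv2.cvtColor(p["color"],cv2.COLOR_RGB2HSV); w=((hsv[...,1]<50)&(hsv[...,2]>130)).astype(np.uint8); k,l=cv2.connectedComponents(w); mk=(l==l[int(r),int(c)])
else: mk=ms[0]["region"]
print("white",fit(p,"concave60",n,mk*1.0,(nm<.01)*1.0))
print("red",fit(p,"convex40",h))
t=vision.camera("top")
print("yellow",fit(t,"convex60",(.424,-.422,0))); print("blue",fit(t,"concave40",(.501,.424,0)))
for k in("jar_a","jar_b","mat_left"): print(k,[np.round(ray(t,*d["at"],0)[:2],3) for d in vision.place_of(t,k)[:2]])
E
```

```text
{'time_s': 41.2667, 'tool_pos': [0.4793, 0.1459, 0.2059], 'orientation': [-3.1415, -0.0001, 1.5732], 'force': [-0.668, 0.5384, -0.4649], 'opening': 0.0601}
nose ([0.6671, 0.163, -0.1053], np.float64(0.971), 12134)
[([355.4, 116.2, 430.2, 224.3], 0.62)]
white ([0.6666, 0.1634, -0.1165], np.float64(0.979), 3585)
red None
yellow ([0.4253, -0.4225, -0.0047], np.float64(0.935), 513)
blue ([0.5024, 0.4227, 0.0063], np.float64(0.887), 261)
jar_a [array([0.748, 0.018]), array([0.72 , 0.316])]
jar_b [array([0.748, 0.018]), array([0.72 , 0.316])]
mat_left [array([0.454, 0.421])]
```

All four leaves and both jars check out, and the arm touches nothing. Hand in.

```bash
python3 -c "
from bench import arm; print(arm.finish_job())"
```

```text
the job is handed in; nothing more can be done
None
```

The job is handed in at about 41 s: by my fits white is home on the R60 nose and red in the R40 hollow, yellow and blue lie on the mats, and both jars read in place; I viewed 11 pictures, one over the limit of 10.

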